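# Press a label holder home behind the rack's lip

## Robot

A 7-joint arm with a two-finger parallel gripper is mounted at the origin on a cart in front of the work surface, level with it; the furniture and walls round the work are solid. World frame = base frame: x ahead of the robot, y to its left, z up, the work surface at z = 0. Lengths are in mm, angles in rad, forces in N, time in s.
With the tool pointing down it reaches from about 425 to 925 mm from the base axis. Payload 6.8 kg.
Tool frame: the origin (TCP) lies at the centre of the arm's flange, where the gripper is bolted on; the fingertips stand 173 mm ahead of it and the grasp point (between the pads) lies 155 mm ahead of it; z points along the fingers, y is the line along which they close (so a half turn about z gives the same grasp; the last joint's range is limited). The gripper opens to 85 mm and grips with 20 to 120 N. Pads are 22 mm wide; open, the fingers measure 114 mm over their backs; the gripper's body (76 mm by 85 mm) begins 54 mm behind the grasp point. The pads swing forward as they close: fully open they stand 13 mm farther back than shut.
Start: joints at [1.193, 0.477, 0.022, 1.555, -0.011, 1.109, -0.083], TCP at [179.919, -650.593, 404.708] pointing down, gripper open.
Joint ranges: [-2.96, 2.96], [-0.34, 2.1], [-1.41, 1.46], [0.24, 2.44], [-1.37, 4.51], [0.17, 1.92], [-2.96, 2.96]. Speed limits (rad/s): [2.39, 2.39, 3.14, 3.14, 3.14, 3.14, 3.14].

## Interface

Orientations are given as a rotation vector (axis times angle).
In Python, from workcell import ctrl, optics, order gives the robot as it stands.
- The arm moves only by the shell command python3 -m creep 'ROWS' [FORCE]. ROWS is JSON, a list that holds one entry, the list of rows, each a list of 7 numbers: the shift along the tool's x, y, z in m, then the turn, a rotation vector about the tool's x, y, z in degrees, then the closure, from 0 (fully open) to 1 (shut). A call has 1 to 10 rows; each row shifts and turns the commanded pose from where the row before left it, along the tool's axes as they then stand; what a row does not reach is not made up. A row lasts 1/10 s, in which the tool goes at most 50 mm and 8.59 degrees, less where a joint would pass 70% of its speed; a pose out of reach is approached as far as the arm can. A call is refused whole if a number of a shift passes 0.05 or a number of a turn 8.59, either way. A call with a gripper value outside its range is refused whole. The fingers move at their own pace and stop on an object; FORCE is the grip in N (left out, the last holds). Time passes only in rows, so rows that do not move let the fingers close. It gives the time, the measured TCP pose, the force, the opening and the grip force at its end, in the units of the state.
- ctrl.state(): the state, without advancing time (a new reading comes with each control period).
- optics.grab_frame(name): name is "scene" or "top"; returns (picture, depth): 384x512x3 uint8, blue, green, red; 384x512 float32, mm along the optical axis (not along the pixel's ray), 0 where there is no reading.
- optics.camera_model(name): a dict with "vertical_fov" (degrees; the focal length in pixels is half the picture's height over the tangent of half this angle, whatever the lens; pixels are square), "cx", "cy" (the principal point, pixels), "k1" (the pictures are not rectified: a ray, as slopes to the right and down, at radius r is drawn at 1 + k1 r^2 times it, then the intrinsics apply), "pose" (4x4, takes a point from camera to world coordinates). Camera axes: x right, y down, z forward; pixel columns grow to the right and rows downward; lengths in mm; the calibration is good to about 2 mm. A picture is of the moment at which its call begins. camera_model takes no time and is no camera call.
- order.hand_in(): hands the job in; it is judged then, once.
The state is a dict: "time": time; "joint_pos": joint angles; "qvel": joint speeds; "joint_efforts": joint torques, N m; "eef_pos": TCP position; "tcp_rot": TCP orientation; "contact_force": force on the tool from outside, world axes, zero at the start; "wrist_torque": the same for the moment, N m; "gripper_width": finger opening in mm; "finger_force": force on a finger pad.
Only numpy, scipy, OpenCV 4.12 (cv2) and the standard library are available. Lean on these libraries where they do the work, as an engineer would, in place of code of your own. Each camera call takes 0.05 s, during which the arm holds its last target. There are 200 camera calls.

## Task

Label the bay of the grey parts rack that holds the copper-coloured disc: take the label holder with the orange card out of the wooden stand and push its tongue straight down behind the metal lip in front of that bay, card facing front, until the plate's shoulders sit on the black seats either side. A springy strip in the pocket pushes the holder back up, so finish while still holding it pressed fully home; do not let go. Push by feel without ramming it, and leave the green holder and the things in the bays alone.

Things in the scene. Friction and masses are not known exactly. Their poses are not given: they have to be found in the camera images.
- orange_holder: White label holder, orange card on its front (-x). Plate 10 mm thick (x), 66 wide (y), 50 tall; below it a tongue 5 thick, 50 wide, 30 long, tip rounded. Origin: middle of the plate's underside (level of the shoulders, 8 mm wide each side); z up: tongue ends at -30, plate top at +50 mm. 50 g. Starts upright in either slot of the stand, card to the robot. Grip the plate front to back, from above.
- green_holder: The same holder with a green card, in the other slot of the stand; same origin and axes. To be left alone.
- orange_holder_card (a point): Middle of the orange card: 5 mm in front (-x) of the holder's mid plane and 25 mm above its origin.
- stand: Fixed wooden block 60 (x) x 190 (y) x 36 mm with two slots, centred at y = +45 and -45 mm, each 8 mm (x) by 54 mm (y) and 33 mm deep. The holders' shoulders rest on its top. Origin: centre of the underside; at the start the holders have its yaw.
- rack: Fixed grey parts rack, 260 mm wide (y), 115 deep (x), its front with the lip faces -x. Origin: on the table under the middle, z up. Three open bays centred at y = +80, 0, -80 mm, floor at z = 6 mm, behind the front panel (top at z = 48 mm). In front of each bay is a pocket, open upwards, centred at x = -44 mm and the bay's y. Fully home, the holder's origin is at x = -44, y = the bay's, z = 50 mm here.
- rail_mid (a point): Point over the middle pocket, level with the seats: x -44, y 0, z 50 mm in the rack's frame. Each pocket is 8 mm wide (x) by 54 mm (y), between front panel and aluminium lip; the lip, 3 mm thick, ends 10 mm below this level and continues as a forward flare to 4 mm below it. The black seats between and beside the pockets have their tops at this level.
- strip_mid (a point): Top of the springy rubber strip in the middle pocket, when free: z 30 mm in the rack's frame; each pocket has one. It meets the tongue 10 mm before home and pushes up with 2.5 N at first, 7.5 N at home, and rubbing can add several N; if let go, the holder rises about 10 mm. Nothing latches. Holder pushing on the rack with over 60 N counts as ramming.
- disc: Copper-coloured solid disc, 24 mm across, 8 mm high, lying in one of the three bays (which one varies); marks the bay to be labelled. Origin: centre of its underside.
- ring: Finger ring, 20 mm across, 8 mm high, in another bay. Origin: underside.
- nut: Square steel nut, 24 x 24 x 12 mm, in another bay. Origin: centre of its underside.

How it is judged:
By the outcome, as a careful person would: the job done as asked, in the order asked, and still so for the second after the job is handed in, while the arm keeps its last pose, push and grip.
It also fails if it takes over 32 s, if anything falls off the work surface, if the arm or the gripper's body presses on something with over 40 N, if the wrist force passes 120 N, or if a joint passes its speed limit or range.

## Working session

There is one attempt and no reset: what is moved stays moved. The work goes in short steps, Python scripts to look and compute and a shell command to move; the robot and the scene stay as the last step left them, time stands still between calls to the robot, and variables do not carry over. Pictures are saved under pics/ and viewed, at most 10 in all, crops included, and the job is handed in when it is done.

```bash
ls; mkdir -p pics; cat > h.py <<'E'
import numpy as np, cv2
from workcell import ctrl, optics, order
def model(n):
    m=optics.camera_model(n); f=192/np.tan(np.radians(m['vertical_fov'])/2)
    return m,f
def rays(n,uv):
    m,f=model(n); uv=np.asarray(uv,float).reshape(-1,1,2)
    K=np.array([[f,0,m['cx']],[0,f,m['cy']],[0,0,1]])
    s=cv2.undistortPoints(uv,K,np.array([m['k1'],0,0,0,0.]))[:,0]
    P=np.array(m['pose']); d=np.c_[s,np.ones(len(s))]@P[:3,:3].T
    return P[:3,3],d
def onplane(n,uv,z):
    o,d=rays(n,uv); return o+d*((z-o[2])/d[:,2])[:,None]
def withdepth(n,uv,depth):
    o,d=rays(n,uv); return o+d*np.asarray(depth,float).reshape(-1,1)
E
python3 - <<'E'
from h import *
np.set_printoptions(precision=3,suppress=True)
print(ctrl.state())
for n in("scene","top"):
    p,d=optics.grab_frame(n); cv2.imwrite(f'pics/{n}0.png',p); np.save(f'{n}0.npy',d); print(n,optics.camera_model(n))
E
```

```text
pics
{'time': 0.0, 'joint_pos': array([ 1.193,  0.478,  0.022,  1.556, -0.011,  1.109, -0.083]), 'qvel': array([-0.001,  0.002,  0.   , -0.   , -0.   , -0.001,  0.   ]), 'joint_efforts': array([ -0.   , -59.644,   1.607, -28.12 ,   0.012,   0.009,  -0.   ]), 'eef_pos': array([ 179.849, -650.331,  403.741]), 'tcp_rot': array([-3.111, -0.422,  0.001]), 'contact_force': array([0.132, 0.635, 0.299]), 'wrist_torque': array([ 0.051,  0.038, -0.034]), 'finger_force': 0.0, 'gripper_width': 85.46382424620649}
scene {'vertical_fov': 44.66139175964793, 'cx': 254.265805843802, 'cy': 189.13330072639184, 'k1': 0.012254639630063624, 'pose': array([[  -0.949,    0.166,   -0.266,  844.692],
       [   0.314,    0.472,   -0.824, 1004.283],
       [  -0.011,   -0.866,   -0.5  ,  687.802],
       [   0.   ,    0.   ,    0.   ,    1.   ]])}
top {'vertical_fov': 49.15134901469471, 'cx': 256.8798352093035, 'cy': 189.28602004548918, 'k1': 0.001255380054701954, 'pose': array([[  -0.023,   -0.991,    0.133,  387.917],
       [  -1.   ,    0.021,   -0.013,   15.253],
       [   0.01 ,   -0.133,   -0.991, 1147.634],
       [   0.   ,    0.   ,    0.   ,    1.   ]])}
```

View pics/scene0.png

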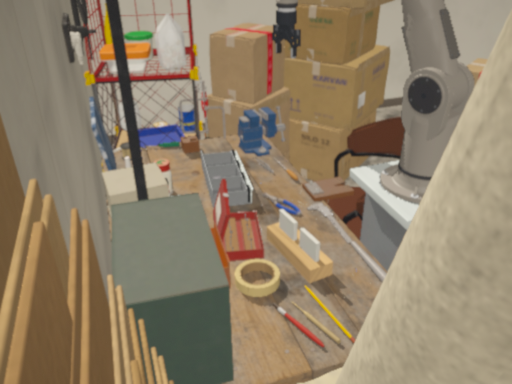

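View pics/top0.png

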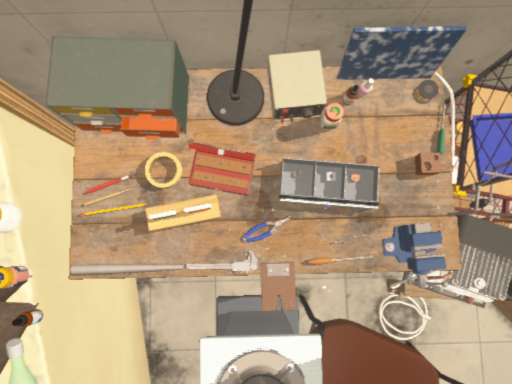

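```bash
python3 - <<'E'
from h import *
p=cv2.imread('pics/top0.png')
a=cv2.resize(p[190:235,140:230],None,fx=8,fy=8,interpolation=cv2.INTER_CUBIC)[:,:720]
b=cv2.resize(p[150:215,275:385],None,fx=6.5,fy=6.5,interpolation=cv2.INTER_CUBIC)
b=cv2.resize(b,(400,236)); 
b=cv2.resize(p[152:215,275:385],(720,236*720//400-190),interpolation=cv2.INTER_CUBIC)
cv2.imwrite('pics/c1.png',np.vstack([a[:360],b])[:600]); print(a.shape,b.shape)
print(onplane('top',[[183,211],[330,183]],50))
E
```

```text
(360, 720, 3) (234, 720, 3)
[[ 482.11233068  195.22449741   50.        ]
 [ 547.83602264 -193.23475602   50.        ]]
```

View pics/c1.png

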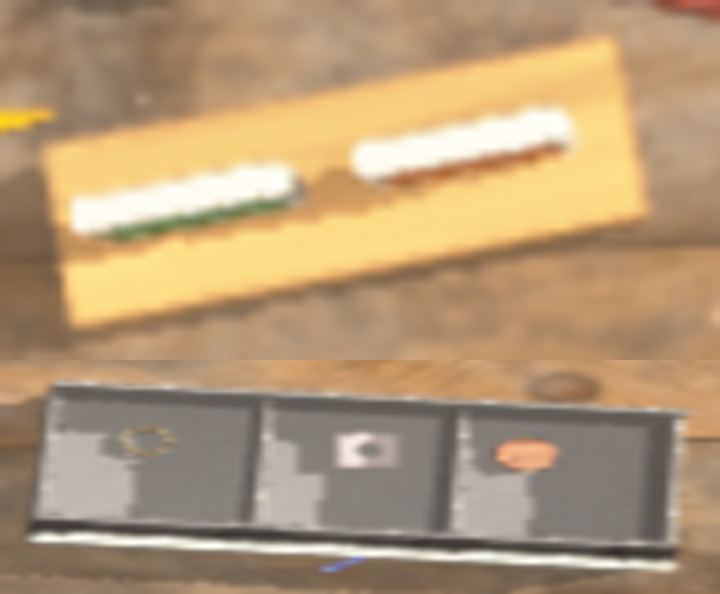

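```bash
python3 - <<'E'
from h import *
np.set_printoptions(precision=1,suppress=True,linewidth=220)
p=cv2.imread('pics/top0.png'); d=np.load('top0.npy')
# stand corners
c=np.array([[45,145],[615,38],[648,213],[70,328]])/8.+[139.5,189.5]
P=onplane('top',c,36); print(P, P.mean(0), np.degrees(np.arctan2(*(P[0]-P[1])[[0,1]])),np.linalg.norm(P[0]-P[1]),np.linalg.norm(P[1]-P[2]))
v,u=np.mgrid[0:384,0:512]
X=withdepth('top',np.c_[u.ravel(),v.ravel()],d.ravel()).reshape(384,512,3)
for col in (300,330,365):
    print('col',col); print(np.c_[np.arange(155,214),X[155:214,col],p[155:214,col]][::1])
E
```

```text
[[494.5 297.6  36. ]
 [526.1 108.8  36. ]
 [467.5  98.5  36. ]
 [433.9 288.7  36. ]] [480.5 198.4  36. ] -9.498165589113288 191.47948419565097 59.46234234333943
col 300
[[ 155.   635.8 -122.5    0.3  119.   148.   175. ]
 [ 156.   633.4 -122.6   -1.5  125.   155.   184. ]
 [ 157.   630.1 -122.2    0.4  131.   164.   196. ]
 [ 158.   627.2 -122.1    0.7  160.   185.   212. ]
 [ 159.   612.8 -115.3   56.8  186.   193.   201. ]
 [ 160.   610.1 -115.2   56.7  110.   116.   122. ]
 [ 161.   610.1 -116.7   43.3   87.    94.    99. ]
 [ 162.   610.  -118.2   30.1   86.    93.    98. ]
 [ 163.   609.6 -119.5   18.3   93.    99.   104. ]
 [ 164.   609.2 -120.8    6.1  108.   114.   119. ]
 [ 165.   606.9 -121.1    3.2  117.   124.   128. ]
 [ 166.   603.1 -120.4    8.3  118.   124.   129. ]
 [ 167.   600.5 -120.4    7.4  118.   124.   131. ]
 [ 168.   597.  -119.8   11.1  119.   124.   131. ]
 [ 169.   595.1 -120.3    6.4  119.   126.   132. ]
 [ 170.   592.8 -120.5    3.5  121.   135.   143. ]
 [ 171.   589.2 -119.9    7.9  124.   148.   161. ]
 [ 172.   585.4 -119.1   13.7  111.   136.   15
[... 7591 characters left out ...]
6  135.   142.   148. ]
 [ 201.   498.1 -284.    47.9  138.   145.   150. ]
 [ 202.   496.8 -287.5   34.2   87.    93.    98. ]
 [ 203.   494.7 -289.    28.2   60.    65.    72. ]
 [ 204.   492.  -288.7   28.7   93.   102.   106. ]
 [ 205.   488.3 -285.5   39.9  170.   185.   189. ]
 [ 206.   485.  -283.6   46.5  222.   234.   236. ]
 [ 207.   482.4 -283.5   46.4  206.   223.   225. ]
 [ 208.   483.4 -295.1    2.9  105.   118.   127. ]
 [ 209.   480.9 -295.7   -0.    78.    94.   108. ]
 [ 210.   478.4 -296.4   -3.1   82.   100.   116. ]
 [ 211.   475.2 -294.9    1.8   91.   115.   136. ]
 [ 212.   472.6 -295.2    0.1   88.   111.   135. ]
 [ 213.   469.6 -294.     4.2   80.   104.   129. ]]
```

```bash
python3 - <<'E'
from h import *
np.set_printoptions(precision=1,suppress=True,linewidth=200)
F=[optics.grab_frame('top') for _ in range(8)]
p=np.mean([f[0] for f in F],0); d=np.median([f[1] for f in F],0); np.save('p1.npy',p); np.save('d1.npy',d)
g=p.mean(2)
v,u=np.mgrid[0:384,0:512]
X=withdepth('top',np.c_[u.ravel(),v.ravel()],d.ravel()).reshape(384,512,3)
# front outer edge of flare and panel front top edge, per column
fr=[];pa=[];re=[]
for c in range(286,376):
    pk=int(round(np.interp(c,[300,330,365],[200.3,203.4,206.4])))
    pk=pk-2+np.argmax(g[pk-2:pk+3,c]); lo=g[pk+3,c]; th=(g[pk,c]+lo)/2
    for r in range(pk,pk+4):
        if g[r,c]>=th>g[r+1,c]: fr.append((c,r+(g[r,c]-th)/(g[r,c]-g[r+1,c]))); break
    s=pk-8+np.argmax(g[pk-8:pk-3,c]); th=(129+65)/2
    for r in range(s,s+4):
        if g[r,c]>=th>g[r+1,c]: pa.append((c,r+(g[r,c]-th)/(g[r,c]-g[r+1,c]))); break
for nm,a,z in(('flare',fr,46),('panel',pa,48)):
    P=onplane('top',a,z); 
    k=np.ones(len(P),bool)
    for _ in range(4):
        q=np.polyfit(P[k,1],P[k,0],1); e=P[:,0]-np.polyval(q,P[:,1]); k=abs(e)<max(1.0,2*e[k].std())
    print(nm,k.sum(),e[k].std(),'yaw',-np.degrees(np.arctan(q[0])),'x at y=-200',np.polyval(q,-200))
yaw=-np.arctan(q[0]); R=np.array([[np.cos(yaw),-np.sin(yaw)],[np.sin(yaw),np.cos(yaw)]])
np.save('rk.npy',[yaw,*q])
# local coords: panel front at x=-40, y axis along
o=np.array([np.polyval(q,-200),-200.])
L=(X[:,:,:2]-o)@R; L[...,0]-=40
roi=(v>150)&(v<215)&(u>270)&(u<390)
# pocket profile
for lo,hi in((-46,-41),(-56,-50),(-35,40)):
  m=roi&(L[...,0]>lo)&(L[...,0]<hi); yy=L[m,1]; zz=X[m,2]
  print(lo,hi)
  b=np.arange(-160,160,4.)
  print(' '.join(f'{y:.0f}:{np.median(zz[(yy>=y)&(yy<y+4)]):.0f}' for y in b if ((yy>=y)&(yy<y+4)).any()))
E
```

```text
flare 90 0.3825438374733771 yaw -5.923884078515923 x at y=-200 490.25822717162526
panel 81 0.5140340587664204 yaw -5.84884314949997 x at y=-200 505.02260917251493
-46 -41
-160:-0 -156:-1 -152:-0 -148:-0 -144:-0 -140:0 -136:1 -132:0 -116:51 -112:50 -108:50 -104:49 -100:50 -96:40 -92:30 -88:30 -84:31 -80:29 -76:29 -72:30 -68:30 -64:30 -60:31 -56:30 -52:29 -48:30 -40:50 -36:50 -32:50 -28:50 -24:51 -20:51 -16:40 -12:31 -8:29 -4:30 0:31 4:30 8:30 12:31 16:30 20:30 24:30 28:29 32:29 36:38 40:49 44:50 48:50 52:50 56:50 60:51 64:39 68:30 72:29 76:30 80:30 84:29 88:31 92:30 96:30 100:29 104:29 108:31 112:31 116:48 120:50 124:50 128:50 132:50 136:50 140:32 144:1 148:0 152:0 156:0
-56 -50
-160:-1 -156:-1 -152:0 -148:-0 -144:-0 -140:-0 -136:0 -132:-1 -128:1 -124:-1 -120:1 -116:6 -112:3 -108:25 -104:2 -100:2 -96:22 -92:43 -88:-0 -84:45 -80:5 -76:5 -72:5 -68:1 -64:22 -60:22 -56:21 -52:22 -48:5 -44:45 -40:4 -36:24 -32:-0 -28:44 -24:1 -20:44 -16:0 -12:25 -8:6 -4:2 0:23 4:23 8:21 12:22 16:7 20:6 24:5 28:26 32:2 36:44 40:1 44:44 48:1 52:46 56:1 60:5 64:2 68:43 72:44 76:0 80:45 84:1 88:6 92:2 96:4 100:5 104:44 108:-0 112:45 116:23 120:5 124:4 128:2 132:24 136:22 140:21 144:-1 148:-1 152:-0 156:-0
-35 40
-160:-0 -156:-0 -152:-0 -148:-0 -144:-0 -140:0 -136:-0 -132:0 -120:43 -116:26 -112:6 -108:6 -104:6 -100:6 -96:6 -92:6 -88:6 -84:6 -80:6 -76:6 -72:6 -68:6 -64:6 -60:6 -56:7 -52:6 -48:6 -44:6 -40:6 -32:44 -28:30 -24:6 -20:6 -16:5 -12:6 -8:7 -4:7 0:7 4:6 8:7 12:7 16:6 20:6 24:6 28:6 32:6 36:6 40:6 44:6 48:44 52:28 56:6 60:6 64:6 68:6 72:6 76:6 80:6 84:6 88:6 92:6 96:6 100:6 104:6 108:6 112:6 116:6 120:6 124:6 128:6 132:6 136:43 140:29 144:-0 148:-0 152:-1 156:-0
```

```bash
cat >> h.py <<'E'
from scipy.spatial.transform import Rotation as Ro
def plan(target_xyz, yaw_y, start=None, n=None, maxs=48):
    """rows from start (pos,rot) to target; tool down, tool y at world angle yaw_y (deg)."""
    if start is None:
        s=ctrl.state(); p,R=s['eef_pos'],Ro.from_rotvec(s['tcp_rot'])
    else: p,R=start
    a=np.radians(yaw_y); y=np.array([np.cos(a),np.sin(a),0]); z=np.array([0,0,-1.]); x=np.cross(y,z)
    T=Ro.from_matrix(np.c_[x,y,z]); rv=(R.inv()*T).as_rotvec(degrees=True)
    dp=np.array(target_xyz,float)-p
    k=n or int(max(np.ceil(np.linalg.norm(dp)/maxs),np.ceil(np.linalg.norm(rv)/8.4),1))
    for i in range(k):
        Ri=R*Ro.from_rotvec(rv*i/k,degrees=True)
        print((Ri.inv().apply(dp/k)/1000).round(4).tolist()+(rv/k).round(2).tolist())
    return np.array(target_xyz,float),T
E
python3 - <<'E'
from h import *
np.set_printoptions(precision=2,suppress=True,linewidth=200)
p=np.load('p1.npy'); d=np.load('d1.npy'); yaw,a,b=np.load('rk.npy')
v,u=np.mgrid[0:384,0:512]; uv=np.c_[u.ravel(),v.ravel()]
X=withdepth('top',uv,d.ravel()).reshape(384,512,3)
P50=onplane('top',uv,50).reshape(384,512,3)
R=np.array([[np.cos(yaw),-np.sin(yaw)],[np.sin(yaw),np.cos(yaw)]])
o=np.array([a*-200+b,-200.]); L=(P50[...,:2]-o)@R; L[...,0]-=40
m=(abs(L[...,0]+44)<3.5)&(abs(L[...,1])<170)
y=L[m,1]; s=X[m][:,2]>42
nom=np.array([-130,-107,-53,-27,27,53,107,130.]); up=[1,0,1,0,1,0,1,0]
c=[]
for n,w in zip(nom,up):
    k=abs(y-n-11.5)<12; t=np.arange(n-12,n+12,.1)+11.5
    e=np.array([((y[k]>tt)==(s[k] if w else ~s[k])).mean() for tt in t]); c.append(t[e>=e.max()-1e-9].mean())
c=np.array(c); print('offsets',c-nom,(c-nom)[1:7].mean())
yc=(c-nom)[1:7].mean()
for bay in(0,-80): print('rail',bay,o+R@np.array([-44+40,yc+bay]))
print('rack yaw',np.degrees(yaw))
# bay object: copper
hsv=cv2.cvtColor(p.astype(np.uint8),cv2.COLOR_BGR2HSV)
mm=(hsv[...,0]<12)&(hsv[...,1]>90)&(v>160)&(v<195)&(u>282)&(u<375); q=np.argwhere(mm).mean(0)[::-1]; print(mm.sum(),q,R.T@(onplane('top',[q],14)[0,:2]-o-R@np.array([40,yc])))
# holders: plate tops by depth
m=(X[...,2]>76)&(X[...,2]<95)&(v>185)&(v<240)&(u>140)&(u<225)
P86=onplane('top',uv,86).reshape(384,512,3)
n,lab,st,cen=cv2.connectedComponentsWithStats(m.astype(np.uint8))
for i in range(1,n):
    if st[i,4]<15: continue
    Q=P86[lab==i][:,:2]; r=cv2.minAreaRect(Q.astype(np.float32)); print(st[i,4],Q.mean(0),r)
# white mask
w=((hsv[...,2]>225)&(hsv[...,1]<40)&(v>185)&(v<240)&(u>140)&(u<225)).astype(np.uint8)
n,lab,st,cen=cv2.connectedComponentsWithStats(w)
for i in range(1,n):
    if st[i,4]<15: continue
    Q=P86[lab==i][:,:2]; r=cv2.minAreaRect(Q.astype(np.float32)); print('w',st[i,4],Q.mean(0),r)
C=np.array([480.5,198.4]);t=np.radians(9.5);print('slots',[C+45*k*np.array([-np.sin(t),np.cos(t)]) for k in(1,-1)])
g=p.mean(2)
print(g[203:214,182:215].astype(int))
E
```

```text
offsets [13.05 13.8  12.65 13.05 11.9  12.3  12.35 11.95] 12.674999999999676
rail 0 [ 502.34 -186.98]
rail -80 [ 494.18 -266.57]
rack yaw -5.84884314949997
33 [354.76 176.94] [ 30.07 -74.69]
116 [486.78 155.06] ((486.67669677734375, 155.06797790527344), (11.006305694580078, 65.18181610107422), 10.126897811889648)
117 [471.46 243.24] ((471.3722229003906, 243.45016479492188), (10.97375202178955, 64.72310638427734), 10.149333000183105)
w 100 [487.44 153.29] ((487.4281311035156, 153.5287628173828), (9.809988021850586, 66.77257537841797), 9.113282203674316)
w 99 [472.07 242.46] ((471.8778991699219, 242.07278442382812), (9.47766399383545, 66.77942657470703), 10.12950325012207)
slots [array([473.07, 242.78]), array([487.93, 154.02])]
[[191 192 192 192 193 193 193 193 193 193 194 193 192 191 191 190 186 183 184 184 181 181 189 203 214 211 209 214 204 194 194 197 198]
 [193 193 193 194 194 194 194 194 194 193 192 189 187 186 184 181 181 187 201 209 206 208 220 238 248 248 247 248 234 208 200 200 200]
 [194 194 195 194 194 194 193 192 191 189 185 185 188 195 205 205 207 220 238 244 246 247 247
[... 422 characters left out ...]
140 170 205 207 200 198]
 [184 194 237 248 248 248 248 248 248 248 247 247 245 243 241 231 225 212 179 169 151 138 135 125 120 142 158 164 193 204 200 199 200]
 [180 188 231 246 248 247 246 245 242 240 232 226 209 177 167 150 140 129 119 117 128 138 146 154 158 181 194 196 198 200 200 200 201]
 [148 156 199 233 240 232 225 197 166 163 145 136 128 115 118 131 146 143 150 155 163 169 184 192 194 197 199 200 200 201 201 202 202]
 [145 146 148 171 184 162 143 126 112 116 128 144 142 145 158 166 169 170 186 194 195 195 198 199 200 200 201 202 202 202 202 202 203]
 [147 147 147 150 153 156 158 144 133 141 152 165 172 187 194 194 194 195 197 199 200 200 202 202 202 202 202 202 203 202 202 202 202]]
```

```bash
python3 - <<'E'
from h import *
np.set_printoptions(precision=2,suppress=True,linewidth=200)
p=np.load('p1.npy'); d=np.load('d1.npy'); yaw,a,b=np.load('rk.npy'); g=p.mean(2)
v,u=np.mgrid[0:384,0:512]; uv=np.c_[u.ravel(),v.ravel()]
X=withdepth('top',uv,d.ravel()).reshape(384,512,3)
R=np.array([[np.cos(yaw),-np.sin(yaw)],[np.sin(yaw),np.cos(yaw)]])
o=np.array([a*-200+b,-200.])
P=onplane('top',uv,48).reshape(384,512,3); L=(P[...,:2]-o)@R; L[...,0]-=40; L[...,1]-=12.7
for nm,sel in(('pockets',np.min([abs(L[...,1]-k) for k in(80,0,-80)],0)<24),('seats',np.min([abs(L[...,1]-k) for k in(40,-40)],0)<10)):
    print(nm)
    for lo in np.arange(-62,-30,1.):
        m=sel&(L[...,0]>=lo)&(L[...,0]<lo+1)
        print(lo,m.sum(),np.percentile(X[m][:,2],[10,50,90]),g[m].mean())
    if nm=='pockets':
      for lo in np.arange(46,66,1.):
        m=sel&(L[...,0]>=lo)&(L[...,0]<lo+1)
        print(lo,m.sum(),np.percentile(X[m][:,2],[10,50,90]),g[m].mean())
E
```

```text
pockets
-62.0 23 [-0.87 -0.19  0.86] 105.89855072463767
-61.0 18 [-1.36 -0.13  0.73] 103.51620370370371
-60.0 24 [-1.34 -0.27  0.47] 108.0642361111111
-59.0 19 [-0.81  0.09  1.21] 105.52192982456141
-58.0 21 [-0.48 -0.22  0.77] 110.46031746031746
-57.0 22 [-0.96  0.98  4.5 ] 127.32575757575756
-56.0 20 [ 4.3   5.65 45.23] 140.35
-55.0 21 [44.88 46.1  47.33] 187.25000000000003
-54.0 21 [45.04 46.51 47.29] 229.77777777777777
-53.0 19 [44.54 45.61 46.66] 227.30482456140348
-52.0 24 [43.24 43.95 45.63] 230.81076388888889
-51.0 17 [41.63 43.03 43.86] 234.32598039215685
-50.0 19 [39.88 41.68 42.34] 226.76096491228068
-49.0 23 [29.29 39.13 40.71] 185.2753623188406
-48.0 19 [28.35 30.18 30.72] 150.73903508771926
-47.0 23 [28.59 30.3  31.22] 130.9619565217391
-46.0 20 [28.85 29.73 31.05] 85.23125
-45.0 20 [28.46 29.8  31.18] 72.15208333333335
-44.0 23 [28.43 29.53 31.  ] 68.55434782608695
-43.0 20 [21.9  24.82 29.28] 71.23333333333335
-42.0 19 [27.14 31.49 33.85] 84.28070175438594
-41.0 20 [35.24 38.06 40.9 ] 92.31458333333333
-40.0 21 [42.81 45.42 47.16] 104.38492063492065
-39.0 20 [46.35 47
[... 2030 characters left out ...]

-46.0 4 [49.04 49.53 50.56] 72.5
-45.0 6 [48.6  49.97 50.43] 67.86111111111111
-44.0 6 [49.64 49.92 51.51] 61.81944444444445
-43.0 5 [49.32 50.11 50.54] 60.775
-42.0 5 [49.47 50.5  51.18] 63.71666666666666
-41.0 8 [49.45 50.57 51.45] 73.34895833333334
-40.0 5 [49.19 49.7  51.04] 86.38333333333334
-39.0 7 [46.84 47.57 47.74] 112.48809523809523
-38.0 6 [46.46 47.57 48.44] 148.54166666666666
-37.0 5 [46.13 47.41 48.14] 153.54166666666666
-36.0 8 [ 6.18 39.28 47.39] 144.171875
-35.0 5 [ 5.98  6.94 28.58] 164.91666666666669
-34.0 4 [16.91 37.2  42.98] 139.48958333333334
-33.0 8 [ 5.83 15.49 43.61] 143.71875
-32.0 5 [5.34 5.95 7.5 ] 156.65833333333333
-31.0 7 [ 5.31 20.99 43.72] 139.9047619047619
```

```bash
python3 - <<'E'
from h import *
s=None
for t,y in(((440,-430,400),-46),((590,-120,390),-17),((487.2,155,330),9.8)):
    s=plan(t,y,s,maxs=46); print()
E
```

```text
[0.0387, -0.0179, 0.0006, -0.0, -0.0, -3.57]
[0.0397, -0.0155, 0.0006, -0.0, -0.0, -3.57]
[0.0406, -0.013, 0.0006, -0.0, -0.0, -3.57]
[0.0413, -0.0104, 0.0006, -0.0, -0.0, -3.57]
[0.0419, -0.0078, 0.0006, -0.0, -0.0, -3.57]
[0.0423, -0.0052, 0.0006, -0.0, -0.0, -3.57]
[0.0426, -0.0026, 0.0006, -0.0, -0.0, -3.57]
[0.0426, 0.0001, 0.0006, -0.0, -0.0, -3.57]

[0.0404, -0.0148, 0.0012, 0.0, 0.0, -3.62]
[0.0413, -0.0123, 0.0013, 0.0, 0.0, -3.62]
[0.042, -0.0096, 0.0012, 0.0, 0.0, -3.62]
[0.0425, -0.007, 0.0013, 0.0, 0.0, -3.62]
[0.0428, -0.0043, 0.0012, 0.0, 0.0, -3.62]
[0.043, -0.0015, 0.0012, 0.0, 0.0, -3.62]
[0.043, 0.0012, 0.0012, 0.0, 0.0, -3.62]
[0.0429, 0.0039, 0.0012, 0.0, 0.0, -3.62]

[0.0333, -0.0255, 0.0086, 0.0, 0.0, -3.83]
[0.0349, -0.0233, 0.0086, 0.0, 0.0, -3.83]
[0.0364, -0.0209, 0.0086, 0.0, 0.0, -3.83]
[0.0377, -0.0184, 0.0086, 0.0, 0.0, -3.83]
[0.0388, -0.0158, 0.0086, 0.0, 0.0, -3.83]
[0.0398, -0.0132, 0.0086, 0.0, 0.0, -3.83]
[0.0406, -0.0105, 0.0086, 0.0, 0.0, -3.83]
```

```bash
python3 -m creep '[[[0.0387,-0.018,0.0006,0,0,-3.57,0.3],[0.04,-0.0155,0.0006,0,0,-3.57,0.3],[0.041,-0.013,0.0006,0,0,-3.57,0.3],[0.041,-0.0105,0.0006,0,0,-3.57,0.3],[0.042,-0.008,0.0006,0,0,-3.57,0.3],[0.042,-0.005,0.0006,0,0,-3.57,0.3],[0.0425,-0.0025,0.0006,0,0,-3.57,0.3],[0.0425,0,0.0006,0,0,-3.57,0.3]]]' 30
python3 -m creep '[[[0.0404,-0.015,0.001,0,0,-3.62,0.3],[0.041,-0.0125,0.001,0,0,-3.62,0.3],[0.042,-0.0095,0.001,0,0,-3.62,0.3],[0.0425,-0.007,0.001,0,0,-3.62,0.3],[0.043,-0.0045,0.001,0,0,-3.62,0.3],[0.043,-0.0015,0.001,0,0,-3.62,0.3],[0.043,0.001,0.001,0,0,-3.62,0.3],[0.043,0.004,0.001,0,0,-3.62,0.3]]]'
python3 - <<'E'
from h import *
plan((487.2,155,330),9.8,maxs=46)
E
```

```text
time: 1.3
eef_pos: [441.0, -428.7, 400.2]
tcp_rot: [2.911, 1.181, 0.0]
contact_force: [-0.3, -0.2, -0.2]
gripper_width: 60.1
finger_force: 0.0
time: 2.1
eef_pos: [589.9, -118.0, 392.1]
tcp_rot: [2.523, 1.871, 0.0]
contact_force: [0.9, -0.2, 0.3]
gripper_width: 59.6
finger_force: 0.0
[0.0331, -0.0254, 0.0089, 0.0, 0.0, -3.81]
[0.0347, -0.0231, 0.0089, 0.0, 0.0, -3.81]
[0.0361, -0.0208, 0.0089, 0.0, 0.0, -3.81]
[0.0374, -0.0183, 0.0089, 0.0, 0.0, -3.81]
[0.0386, -0.0158, 0.0089, 0.0, 0.0, -3.81]
[0.0395, -0.0132, 0.0089, 0.0, 0.0, -3.81]
[0.0403, -0.0105, 0.0089, 0.0, 0.0, -3.81]
```

```bash
python3 -m creep '[[[0.033,-0.0254,0.009,0,0,-3.81,0.3],[0.0347,-0.023,0.009,0,0,-3.81,0.3],[0.036,-0.021,0.009,0,0,-3.81,0.3],[0.0374,-0.0183,0.009,0,0,-3.81,0.3],[0.0386,-0.0158,0.009,0,0,-3.81,0.3],[0.0395,-0.013,0.009,0,0,-3.81,0.3],[0.04,-0.0105,0.009,0,0,-3.81,0.3],[0,0,0,0,0,0,0.3]]]'
python3 - <<'E'
from h import *
print(ctrl.state()['contact_force'],ctrl.state()['eef_pos'],ctrl.state()['tcp_rot'])
plan((487.2,155,218),9.8,maxs=40)
p,d=optics.grab_frame('scene'); cv2.imwrite('pics/s1.png',cv2.resize(p[180:300,230:350],None,fx=5,fy=5,interpolation=cv2.INTER_CUBIC))
E
```

```text
time: 2.9
eef_pos: [484.8, 158.9, 328.6]
tcp_rot: [-2.012, -2.409, -0.002]
contact_force: [0.4, 1.2, -0.4]
gripper_width: 59.7
finger_force: 0.0
[ 0.35910165  1.23654057 -0.44154988] [484.75512266 158.86422207 328.56162381] [-2.01205202e+00 -2.40904840e+00 -1.70765828e-03]
[-0.0015, 0.0006, 0.0368, -0.02, -0.05, 0.15]
[-0.0015, 0.0006, 0.0369, -0.02, -0.05, 0.15]
[-0.0014, 0.0006, 0.0369, -0.02, -0.05, 0.15]
```

View pics/s1.png

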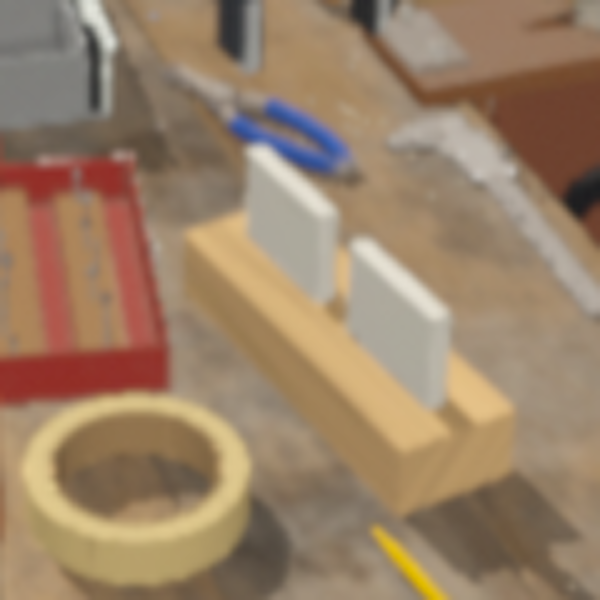

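Scene crop: both holders upright in the stand (orange one at about (290,220) in the crop), fingertips above at (240,50) and (370,10). Going down.

```bash
python3 -m creep '[[[-0.0015,0.0006,0.037,0,0,0.15,0.3],[-0.0015,0.0006,0.037,0,0,0.15,0.3],[-0.0014,0.0006,0.036,0,0,0.15,0.3],[0,0,0,0,0,0,0.3],[0,0,0,0,0,0,0.3]]]'
python3 - <<'E'
from h import *
plan((487.2,155,218),9.8)
E
```

```text
time: 3.45
eef_pos: [490.5, 148.6, 219.3]
tcp_rot: [-2.038, -2.391, 0.001]
contact_force: [0.4, 0.5, 0.7]
gripper_width: 59.6
finger_force: 0.0
[0.0068, -0.0022, 0.0013, -0.03, 0.03, -0.68]
```

```bash
python3 -m creep '[[[0.0065,-0.0022,0.001,0,0,-0.65,0.3],[0,0,0,0,0,0,0.3],[0,0,0,0,0,0,0.3]]]'
python3 - <<'E'
from h import *
plan((487.2,155,218),9.8)
E
```

```text
time: 3.75
eef_pos: [487.1, 155.8, 219.3]
tcp_rot: [2.021, 2.403, 0.003]
contact_force: [1.1, 0.1, -0.0]
gripper_width: 59.9
finger_force: 0.0
[-0.0008, -0.0, 0.0013, 0.14, -0.01, 0.08]
```

```bash
python3 -m creep '[[[0,0,0.001,0,0,0,0.6],[0,0,0,0,0,0,0.8],[0,0,0,0,0,0,1],[0,0,0,0,0,0,1],[0,0,0,0,0,0,1],[0,0,0,0,0,0,1],[0,0,0,0,0,0,1],[0,0,0,0,0,0,1]]]' 30
python3 - <<'E'
from h import *
s=ctrl.state();print(s['contact_force'],s['wrist_torque'],s['eef_pos'])
E
```

```text
time: 4.55
eef_pos: [486.8, 155.3, 217.0]
tcp_rot: [2.023, 2.404, -0.0]
contact_force: [-0.2, -0.1, 4.0]
gripper_width: 9.4
finger_force: 33.1
[-0.24660708 -0.08648472  3.99917638] [-0.19090754  0.19772137 -0.01606827] [486.76972249 155.28911473 217.02332476]
```

```bash
python3 -m creep '[[[0,0,0,0,0,0,1],[0,0,-0.01,0,0,0,1],[0,0,-0.025,0,0,0,1],[0,0,-0.035,0,0,0,1],[0,0,-0.015,0,0,0,1],[0,0,0,0,0,0,1],[0,0,0,0,0,0,1]]]' 80
python3 - <<'E'
from h import *
plan((494.4,-266.6,302),-5.85,maxs=43)
E
```

```text
time: 5.25
eef_pos: [486.5, 155.0, 301.5]
tcp_rot: [2.023, 2.404, -0.001]
contact_force: [-0.8, -0.2, -0.7]
gripper_width: 8.8
finger_force: 79.3
[-0.0417, -0.0064, -0.0, -0.0, 0.0, 1.57]
[-0.0418, -0.0053, -0.0, -0.0, 0.0, 1.57]
[-0.042, -0.0041, -0.0, -0.0, 0.0, 1.57]
[-0.0421, -0.003, -0.0, -0.0, 0.0, 1.57]
[-0.0421, -0.0018, -0.0, -0.0, 0.0, 1.57]
[-0.0422, -0.0007, -0.0, -0.0, 0.0, 1.57]
[-0.0422, 0.0005, -0.0, -0.0, 0.0, 1.57]
[-0.0421, 0.0016, -0.0001, -0.0, 0.0, 1.57]
[-0.0421, 0.0028, -0.0001, -0.0, 0.0, 1.57]
[-0.042, 0.0039, -0.0001, -0.0, 0.0, 1.57]
```

```bash
python3 -m creep '[[[-0.0417,-0.0064,0,0,0,1.57,1],[-0.0418,-0.0053,0,0,0,1.57,1],[-0.042,-0.0041,0,0,0,1.57,1],[-0.0421,-0.003,0,0,0,1.57,1],[-0.0421,-0.0018,0,0,0,1.57,1],[-0.0422,-0.0007,0,0,0,1.57,1],[-0.0422,0.0005,0,0,0,1.57,1],[-0.0421,0.0016,0,0,0,1.57,1],[-0.0421,0.0028,0,0,0,1.57,1],[-0.042,0.0039,0,0,0,1.57,1]]]'
python3 -m creep '[[[0,0,0.01,0,0,0,1],[0,0,0.01,0,0,0,1],[0,0,0,0,0,0,1],[0,0,0,0,0,0,1]]]'
python3 - <<'E'
from h import *
s=ctrl.state();print(s['contact_force'],s['wrist_torque'],s['eef_pos'])
plan((494.4,-266.6,282),-5.85)
p,d=optics.grab_frame('top'); cv2.imwrite('pics/t2.png',cv2.resize(p[145:225,290:400],(770,560),interpolation=cv2.INTER_CUBIC)); np.save('d2.npy',d); cv2.imwrite('pics/t2full.png',p)
p,d=optics.grab_frame('scene'); cv2.imwrite('pics/s2full.png',p)
cv2.imwrite('pics/s2.png',cv2.resize(p[115:235,180:300],None,fx=5,fy=5,interpolation=cv2.INTER_CUBIC))
E
```

```text
time: 6.25
eef_pos: [493.8, -267.9, 300.0]
tcp_rot: [-2.331, -2.102, 0.002]
contact_force: [0.1, -0.2, 0.1]
gripper_width: 9.2
finger_force: 79.2
time: 6.65
eef_pos: [494.7, -264.6, 281.0]
tcp_rot: [-2.327, -2.107, 0.0]
contact_force: [0.6, -0.6, -0.4]
gripper_width: 9.3
finger_force: 79.2
[ 0.56740129 -0.56534605 -0.40145465] [ 0.0447969  -0.01415505 -0.01582455] [ 494.70146042 -264.59616909  280.99915637]
[-0.002, -0.0001, -0.001, -0.11, -0.08, 0.16]
```

View pics/t2.png

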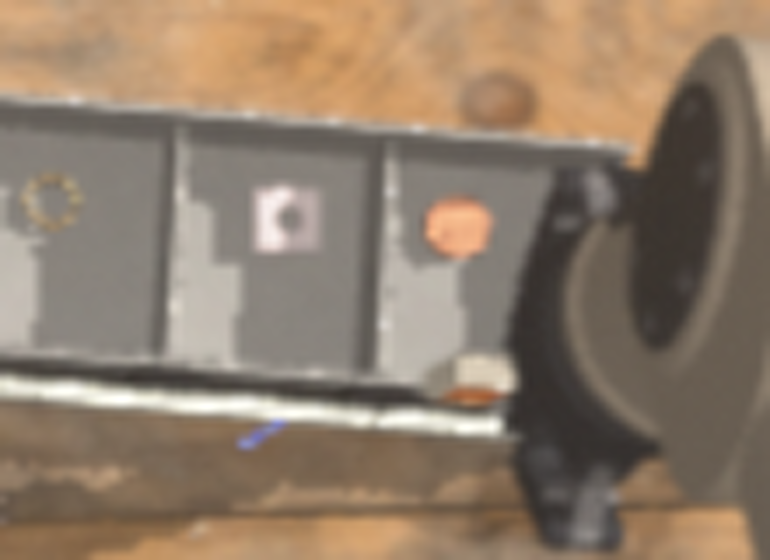

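View pics/s2.png

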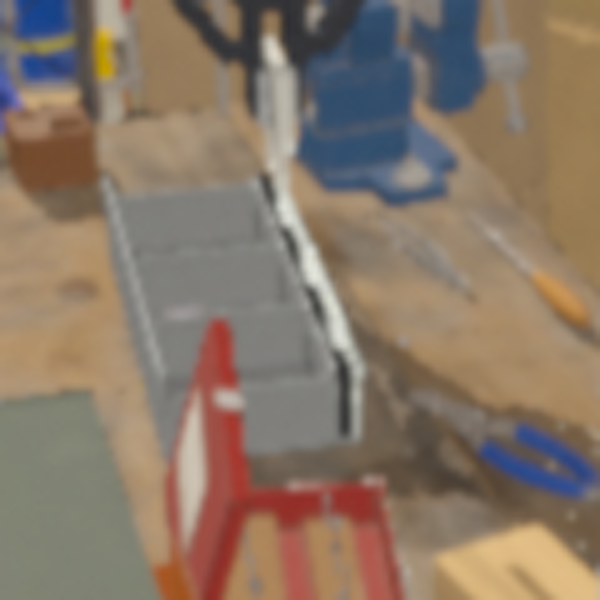

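Top crop: orange holder's left end visible at (440–515, 355–405) over the right-hand pocket, disc at (458,228) in that bay. Scene crop: holder upright in the fingers at (280,110), above the far end of the lip. I'll check the held holder's position by depth.

```bash
python3 - <<'E'
from h import *
np.set_printoptions(precision=1,suppress=True,linewidth=200)
F=[optics.grab_frame('top') for _ in range(5)]
p=np.mean([f[0] for f in F],0); d=np.median([f[1] for f in F],0)
v,u=np.mgrid[0:384,0:512]; uv=np.c_[u.ravel(),v.ravel()]
X=withdepth('top',uv,d.ravel()).reshape(384,512,3)
z0=281-181.3+50
P=onplane('top',uv,z0).reshape(384,512,3)
t=np.radians(-5.85); R=np.array([[np.cos(t),-np.sin(t)],[np.sin(t),np.cos(t)]])
L=(P[...,:2]-[494.4,-266.6])@R
s=ctrl.state(); print(s['eef_pos'], (s['eef_pos'][:2]-[494.4,-266.6])@R)
for r in range(193,206):
    print(r,[f"{X[r,c,2]:.0f}/{L[r,c,0]:.0f},{L[r,c,1]:.0f}" for c in range(348,366)])
E
```

```text
[ 494.8 -266.1  282.3] [0.4 0.5]
193 ['5/9,51', '6/9,49', '6/9,46', '6/9,44', '5/9,42', '5/10,39', '10/10,37', '4/10,34', '5/10,32', '5/10,30', '4/10,27', '6/11,25', '7/11,22', '5/11,20', '119/11,18', '247/11,15', '256/12,13', '262/12,10']
194 ['5/6,51', '8/6,49', '5/7,46', '5/7,44', '7/7,42', '5/7,39', '5/7,37', '5/7,34', '5/8,32', '7/8,30', '8/8,27', '4/8,25', '6/8,22', '5/9,20', '136/9,18', '245/9,15', '253/9,13', '263/9,10']
195 ['7/4,51', '5/4,49', '8/4,46', '6/4,44', '3/4,41', '7/5,39', '6/5,37', '7/5,34', '5/5,32', '5/5,29', '6/6,27', '6/6,25', '115/6,22', '125/6,20', '135/6,17', '243/7,15', '251/7,13', '261/7,10']
196 ['5/1,51', '6/1,49', '6/2,46', '6/2,44', '6/2,41', '5/2,39', '142/2,37', '152/3,34', '151/3,32', '150/3,29', '151/3,27', '152/3,25', '151/4,22', '152/4,20', '152/4,17', '242/4,15', '251/4,13', '259/5,10']
197 ['6/-1,51', '6/-1,48', '6/-1,46', '6/-1,44', '119/-0,41', '132/-0,39', '141/0,36', '150/0,34', '151/0,32', '151/1,29', '150/1,27', '152/1,24', '151/1,22', '153/1,20', '152/2,17', '242/2,15', '249/2,12', '255/2,10']
198 ['6/-4,51', '5/-3,48', '7/-3,46', '111
[... 1180 characters left out ...]
', '28/-15,45', '28/-15,43', '29/-15,41', '31/-15,38', '30/-14,36', '29/-14,33', '31/-14,31', '31/-14,29', '28/-14,26', '30/-13,24', '119/-13,21', '129/-13,19', '133/-13,17', '156/-13,14', '179/-12,12', '191/-12,9']
204 ['43/-18,50', '42/-18,48', '40/-18,45', '42/-17,43', '39/-17,40', '40/-17,38', '38/-17,36', '28/-17,33', '30/-16,31', '31/-16,28', '30/-16,26', '30/-16,24', '31/-16,21', '113/-15,19', '121/-15,16', '152/-15,14', '180/-15,12', '182/-15,9']
205 ['46/-20,50', '47/-20,47', '46/-20,45', '45/-20,43', '45/-20,40', '44/-19,38', '45/-19,35', '45/-19,33', '43/-19,31', '43/-19,28', '44/-18,26', '43/-18,24', '44/-18,21', '42/-18,19', '123/-18,16', '152/-17,14', '158/-17,12', '160/-17,9']
```

```bash
python3 - <<'E'
from h import *
np.set_printoptions(precision=1,suppress=True,linewidth=200)
F=[optics.grab_frame('top') for _ in range(6)]
d=np.median([f[1] for f in F],0)
v,u=np.mgrid[0:384,0:512]; uv=np.c_[u.ravel(),v.ravel()]
X=withdepth('top',uv,d.ravel()).reshape(384,512,3)
t=np.radians(-5.85); R=np.array([[np.cos(t),-np.sin(t)],[np.sin(t),np.cos(t)]])
L=X.copy(); L[...,:2]=(X[...,:2]-[494.4,-266.6])@R
s=ctrl.state(); print(s['eef_pos'],(s['eef_pos'][:2]-[494.4,-266.6])@R)
print('side'); 
for r in range(197,202): print([f"{L[r,c,0]:.1f},{L[r,c,1]:.1f},{L[r,c,2]:.0f}" for c in range(351,356)])
print('front')
for c in range(355,361): print([f"{L[r,c,0]:.1f},{L[r,c,1]:.1f},{L[r,c,2]:.0f}" for r in range(199,203)])
print('back')
for c in range(355,361): print([f"{L[r,c,0]:.1f},{L[r,c,1]:.1f},{L[r,c,2]:.0f}" for r in range(195,198)])
E
```

```text
[ 494.6 -266.4  282. ] [0.2 0.2]
side
['18.7,11.3,7', '4.2,33.5,116', '3.0,33.5,127', '1.6,33.7,138', '0.4,33.7,148']
['2.8,33.7,107', '1.6,33.5,116', '0.4,33.5,127', '-0.9,33.8,139', '-2.0,33.6,148']
['0.3,33.6,106', '-0.9,33.4,117', '-2.3,33.8,129', '-3.4,33.6,139', '-4.1,33.0,146']
['-2.5,33.9,108', '-3.5,33.5,117', '-4.3,32.9,126', '-5.0,32.0,132', '-4.9,29.8,133']
['-4.7,33.3,106', '-4.7,31.1,107', '-5.0,29.4,111', '-5.2,27.8,115', '-5.3,25.8,117']
front
['-4.1,33.0,146', '-4.9,29.8,133', '-5.3,25.8,117', '0.0,10.7,53']
['-4.6,31.7,151', '-5.6,29.0,140', '-5.4,23.9,119', '-2.5,13.3,75']
['-4.3,29.1,150', '-5.4,26.6,140', '-5.7,22.5,124', '-3.9,13.9,89']
['-4.4,27.3,152', '-5.8,25.3,145', '-5.5,19.9,123', '-6.0,15.9,107']
['-4.0,24.5,151', '-6.0,23.7,148', '-5.5,17.9,125', '-5.9,13.6,108']
['-3.7,22.0,151', '-5.7,21.1,147', '-5.3,15.5,125', '-6.6,13.0,116']
back
['25.4,0.1,5', '2.9,33.8,148', '0.4,33.7,148']
['25.2,-2.0,7', '2.7,31.9,150', '0.4,31.7,150']
['25.8,-5.3,5', '2.8,29.7,151', '0.2,30.0,153']
['25.9,-8.0,5', '3.0,27.3,151', '0.5,27.3,152']
['25.7,-10.0,8', '3.3,24.8,151', '0.6,25.1,152']
['26.4,-13.5,5', '3.3,22.7,152', '0.9,22.6,152']
```

```bash
python3 -m creep '[[[-0.0006,0.0004,0.008,0,0,0,1],[0,0,0.008,0,0,0,1],[0,0,0.005,0,0,0,1],[0,0,0.004,0,0,0,1],[0,0,0.004,0,0,0,1],[0,0,0,0,0,0,1]]]'
python3 -m creep '[[[0,0,0.003,0,0,0,1],[0,0,0.003,0,0,0,1],[0,0,0,0,0,0,1]]]'
```

```text
time: 7.9
eef_pos: [494.8, -266.9, 252.2]
tcp_rot: [-2.331, -2.105, 0.001]
contact_force: [-0.1, -0.6, -1.2]
gripper_width: 9.3
finger_force: 79.2
time: 8.2
eef_pos: [494.9, -266.9, 246.6]
tcp_rot: [-2.332, -2.105, 0.0]
contact_force: [0.1, 0.5, -1.9]
gripper_width: 8.8
finger_force: 79.2
```

```bash
python3 -m creep '[[[0,0,0.003,0,0,0,1],[0,0,0.003,0,0,0,1],[0,0,0.002,0,0,0,1],[0,0,0.002,0,0,0,1],[0,0,0,0,0,0,1]]]'
```

```text
time: 8.7
eef_pos: [495.1, -267.0, 237.0]
tcp_rot: [2.332, 2.105, 0.0]
contact_force: [-0.1, 0.6, 3.7]
gripper_width: 9.1
finger_force: 79.9
```

```bash
python3 -m creep '[[[0,0,0.002,0,0,0,1],[0,0,0.0015,0,0,0,1],[0,0,0,0,0,0,1]]]'; python3 -m creep '[[[0,0,0.001,0,0,0,1],[0,0,0,0,0,0,1]]]'
```

```text
time: 9.0
eef_pos: [495.2, -267.0, 233.5]
tcp_rot: [2.332, 2.105, 0.0]
contact_force: [-2.1, 0.1, 5.4]
gripper_width: 9.2
finger_force: 80.2
time: 9.2
eef_pos: [495.2, -267.0, 232.6]
tcp_rot: [2.332, 2.105, 0.0]
contact_force: [-1.0, 0.9, 5.6]
gripper_width: 9.1
finger_force: 80.2
```

```bash
python3 -m creep '[[[0,0,0.001,0,0,0,1],[0,0,0,0,0,0,1]]]'
```

```text
time: 9.4
eef_pos: [495.1, -267.0, 231.6]
tcp_rot: [2.332, 2.105, 0.0]
contact_force: [-0.8, -0.3, 7.6]
gripper_width: 9.0
finger_force: 80.2
```

Strip force is nearly at its home value; now for the hard stop, in small steps.

```bash
python3 -m creep '[[[0,0,0.0007,0,0,0,1],[0,0,0,0,0,0,1]]]'
```

```text
time: 9.6
eef_pos: [495.2, -267.0, 231.1]
tcp_rot: [2.332, 2.105, 0.0]
contact_force: [-2.7, 0.5, 7.0]
gripper_width: 9.0
finger_force: 80.7
```

```bash
python3 -m creep '[[[0,0,0.0006,0,0,0,1],[0,0,0,0,0,0,1]]]'
```

```text
time: 9.8
eef_pos: [495.2, -267.0, 231.1]
tcp_rot: [2.332, 2.105, -0.0]
contact_force: [-3.3, 2.2, 12.3]
gripper_width: 9.0
finger_force: 81.6
```

```bash
python3 -m creep '[[[0,0,0.0006,0,0,0,1],[0,0,0,0,0,0,1],[0,0,0,0,0,0,1]]]'
```

```text
time: 10.1
eef_pos: [495.2, -267.0, 231.0]
tcp_rot: [2.331, 2.104, -0.0]
contact_force: [-5.3, 1.6, 18.0]
gripper_width: 9.1
finger_force: 82.3
```

```bash
python3 -m creep '[[[0,0.0003,0.0005,0,0,0,1],[0,0,0,0,0,0,1],[0,0,0,0,0,0,1]]]'
python3 - <<'E'
from h import *
np.set_printoptions(precision=2,suppress=True)
s=ctrl.state();print(s['contact_force'],s['wrist_torque'],s['eef_pos'])
p,d=optics.grab_frame('scene'); p2,d2=optics.grab_frame('top')
a=cv2.resize(p[120:200,190:270],(560,560),interpolation=cv2.INTER_CUBIC)
cv2.imwrite('pics/s3.png',a)
uv=np.argwhere(np.ones((12,16)))[:,::-1]+[346,194]
X=withdepth('top',uv,d2[uv[:,1],uv[:,0]]); t=np.radians(-5.85); R=np.array([[np.cos(t),-np.sin(t)],[np.sin(t),np.cos(t)]])
L=(X[:,:2]-[494.4,-266.6])@R; m=(X[:,2]>94)&(X[:,2]<108)&(L[:,1]>20)&(L[:,1]<34)&(abs(L[:,0])<4.5)
print('plate top z',np.c_[L[m],X[m,2]])
E
```

```text
time: 10.4
eef_pos: [495.4, -266.9, 230.9]
tcp_rot: [2.332, 2.104, -0.001]
contact_force: [-6.4, 2.2, 22.8]
gripper_width: 9.0
finger_force: 83.2
[-6.45  2.19 22.8 ] [0.63 1.69 0.06] [ 495.38 -266.94  230.95]
plate top z [[  3.49  32.45 100.97]
 [  3.96  29.46  98.88]
 [  4.38  26.58  97.28]
 [  4.12  24.87 100.77]
 [  1.54  33.49  94.95]
 [  1.25  31.82  98.73]
 [  1.55  29.13  97.96]
 [  1.66  26.77  98.67]
 [  1.62  24.7  100.56]
 [  1.7   22.41 101.51]
 [  1.59  20.47 103.91]
 [ -1.29  33.88  97.24]
 [ -1.51  32.11 100.56]
 [ -1.28  29.55 100.34]
 [ -1.46  27.73 103.32]
 [ -0.85  24.47 100.08]
 [ -0.85  22.33 101.66]
 [ -3.71  31.38  97.9 ]
 [ -3.8   29.41 100.26]
 [ -3.63  26.96 100.51]
 [ -3.26  24.14  99.19]
 [ -3.39  22.24 101.8 ]]
```

View pics/s3.png

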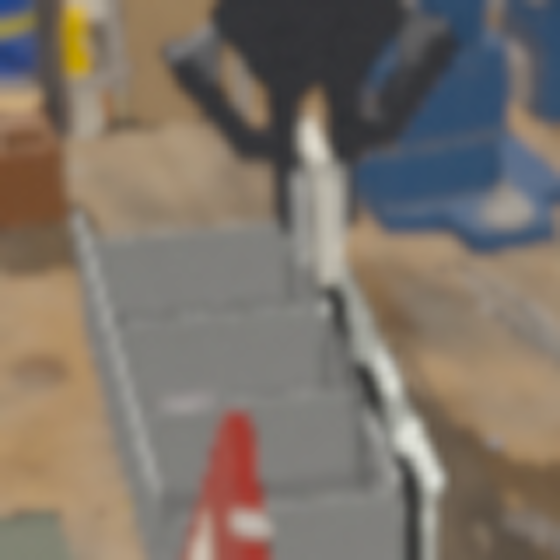

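Scene crop: plate at (320,220) sits down on the seats at the far bay, with the lip in front of it; the depth reading puts the plate's top at about z = 100 (home). Easing the slight sideways load, then handing in.

```bash
python3 -m creep '[[[0,-0.0006,0,0,0,0,1],[0,0,0,0,0,0,1],[0,0,0,0,0,0,1],[0,0,0,0,0,0,1]]]'
```

```text
time: 10.9
eef_pos: [495.1, -266.9, 231.0]
tcp_rot: [2.331, 2.104, -0.0]
contact_force: [-5.2, 2.8, 21.6]
gripper_width: 9.1
finger_force: 82.8
```

```bash
python3 -c "
from workcell import order; print(order.hand_in())"
```

```text
the job is handed in; nothing more can be done
None
```

The orange holder is in the pocket of the right-hand bay (y = −80 mm), the one with the copper disc. It was handed in at 10.9 s, still gripped and pressed against the seats at about 22 N, with its plate top measured at about z = 100 mm, the home height.

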